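# Ready the drive rig: pack in, fourth gear

## Robot

A 6-joint arm with a two-finger parallel gripper is mounted at the origin on the work surface. World frame = base frame: x ahead of the robot, y to its left, z up, the work surface at z = 0. Lengths are in m, angles in rad, forces in N, time in s.
With the tool pointing down it reaches from about 0.275 to 0.75 m from the base axis. Payload 10.2 kg.
Tool frame: the origin (TCP) lies midway between the tips of the shut fingers; the grasp point (between the pads) lies 19 mm behind it; z points along the fingers, y is the line along which they close (so a half turn about z gives the same grasp; the last joint's range is limited). The gripper opens to 88 mm and grips with 3 to 60 N. Pads are 18 mm wide; open, the fingers measure 123 mm over their backs; the gripper's body (75 mm by 187 mm) begins 45 mm behind the grasp point.
Start: joints at [1.093, 0.313, 1.498, -0, 1.331, -0.223], TCP at [0.132, 0.508, 0.218] pointing down, gripper open.
Joint ranges: [-2.94, 2.94], [-0.97, 2.17], [0.19, 2.56], [-1.23, 4.37], [0.02, 3.11], [-2.88, 2.88]. Speed limits (rad/s): [2.39, 2.39, 3.01, 3.14, 3.14, 3.14].

## Interface

Orientations are given as a rotation vector (axis times angle).
In Python, from rig import state, capture, calibration, finish_job, search_frame, outline_of gives the robot as it stands.
- The arm moves only by the shell command python3 -m pendant 'ROWS'. ROWS is text: rows parted by semicolons, each of 7 numbers parted by spaces: the shift along the tool's x, y, z in cm, then the turn, a rotation vector about the tool's x, y, z in degrees, then the opening, from 0 (shut) to 1 (fully open). A call has 1 to 20 rows; each row shifts and turns the commanded pose from where the row before left it, along the tool's axes as they then stand; what a row does not reach is not made up. A row lasts 1/8 s, in which the tool goes at most 62.5 mm and 10.7 degrees, less where a joint would pass 70% of its speed; a pose out of reach is approached as far as the arm can. A call with a gripper value outside its range is refused whole. The fingers move at their own pace and stop on an object; the grip force is fixed at half the most. Time passes only in rows, so rows that do not move let the fingers close. It gives the time, the measured TCP pose, the force, the opening and the grip force at its end, in the units of the state.
- state(): the state, without advancing time (a new reading comes with each control period).
- capture(name): name is "scene" or "top" or "wrist"; returns (picture, depth): 384x512x3 uint8, red, green, blue; 384x512 float32, m along the optical axis (not along the pixel's ray), 0 where there is no reading.
- calibration(name): a dict with "mtx" (3x3 intrinsics, pixels), "dist_coeffs" ([k1, k2, p1, p2, k3] as OpenCV has them; the pictures are not rectified), "position" and "rotation" of the camera in the world. Camera axes: x right, y down, z forward; pixel columns grow to the right and rows downward; lengths in m; the calibration is good to about 2 mm. A picture is of the moment at which its call begins: read the wrist's pose just before it. calibration takes no time and is no camera call; for the wrist camera it gives the pose at the moment of the call.
- finish_job(): hands the job in; it is judged then, once.
Trained networks look in the newest picture that a camera, given by its name, has taken for a name from the list of things; names that differ only in an ending like _2 or _b are one class to them, and where a whole thing is asked for, a point or a joint stands for the part that bears it (a point fixed in the world has none). Each returns a list of dicts, best first, with "score" (0 to 1); they miss things now and then, are a little off and sometimes report something else, mostly with a low value. They report only what shows in the picture. A call takes as long as a camera call.
- search_frame(label, camera): "bbox" ([left, top, right, bottom] in pixels, round what is visible of it).
- outline_of(label, camera): "region" (384x512 bool, what is visible of it) and "bbox" ([left, top, right, bottom] in pixels, round what is visible of it).
The state is a dict: "time": time; "joints": joint angles; "joint_vel": joint speeds; "tau": joint torques, N m; "tool_pos": TCP position; "orientation": TCP orientation; "wrist_force": force on the tool from outside, world axes, zero at the start; "ft_torque": the same for the moment, N m; "opening": finger opening in m; "grip_force": force on a finger pad.
Only numpy, scipy, OpenCV 4.12 (cv2) and the standard library are available. Lean on these libraries where they do the work, as an engineer would, in place of code of your own. Each camera call takes 0.05 s, during which the arm holds its last target. There are 200 camera calls.

## Task

Get the drive rig ready for its test run: first take the battery pack out of the charging dock and stand it right down in the rig's bay, between the bay's tall cheeks, and let go. Then, one click at a time, move the gear lever to the fourth of its six notches (counting from the short-tick end), letting it come to rest in the third notch on the way and never going past the fourth. Leave the other things on the bench where they are and stay clear of everything at the end.

Things in the scene. Friction and masses are not known exactly. Their poses are not given: they have to be found in the camera images.
- pack_center (a point): Centre of the battery pack, half-way up: a plain grey upright block 62 mm long (own x) by 42 mm wide (own y) by 60 mm high (own z), 0.2 to 0.45 kg, with two brass contacts on top; either way round is the same. It starts standing in the dock, its x along the dock's x.
- dock: Black charging dock, fixed, 105 x 75 mm, origin under its centre; its floor is 12 mm above the bench. Two cheeks (82 mm high, 44 mm wide, 10 mm thick) stand 3 mm off the pack's ends (dock +x and -x), 10 mm higher than the pack, so here it can be taken only across its 42 mm width, along dock y (only 5 mm lips there). It lifts straight out.
- park (a point): A point on the bench surface, 140 mm from the dock's centre towards the robot (dock -x), axes as the dock's. The bench is clear within 80 mm of it: the pack can be put down here and taken again the other way.
- bay_floor (a point): Centre of the bay's floor, 12 mm above the bench; x along the bay. The pack goes in from above, length along x, its centre 30 mm above this point when fully in. Cheeks 70 mm high over the floor, 66 mm long, 8 mm thick, 49 mm apart in y, stand 10 mm higher than the pack, so here it can be held only by its ends, along x. End lips are 6 mm high, 70 mm apart.
- rig: The drive rig, fixed for the episode: grey base plate 220 x 270 x 12 mm, origin at the centre of its underside on the bench; bay centre at y = -85 mm, gearbox (180 x 120 mm, deck 80 mm above the bench) centred at y = +65 mm. The lever's hinge stands at (25, 65) mm.
- lever_pivot (a point): Point on the lever's vertical hinge axis, 115 mm above the bench (as high as lever_peg), axes as the rig's.
- lever_peg (a point): Thumb peg of the gear lever: upright black round peg 14 mm in diameter at the end of the flat steel lever, 75 mm from the hinge axis. This point is on its axis, 115 mm above the bench; the peg's top is 136 mm above the bench, the arm's upper face below it 92 mm. Nothing else on the gearbox is higher than 98 mm.
- gear_lever (a joint): Lever angle, growing anticlockwise from above. Sprung notches at 0, 0.2, 0.4, 0.6, 0.8, 1.0 (first to sixth). At 0.5 the lever points to rig -x; at 0 its peg is 0.5 rad towards rig +y, and it moves towards -y, the bay side. White deck ticks: shortest is first, longest sixth. Starts in first or second. A click takes about 4 N at the peg; past half-way it is drawn into the next notch and stays.
- spare_gear: Loose white gear wheel, 41 mm across, 12 mm high, lying on the bench; origin under its centre. Leave alone.
- motor: Loose white round motor standing on end, 48 mm across, 48 mm high; origin under its centre. Leave alone.
- tyre: Loose black tyre lying flat, 60 mm across, 24 mm high; origin under its centre. Leave alone.
- screwdriver: Loose screwdriver, 170 mm long, lying on the bench; origin under it. Leave alone.

How it is judged:
On the way, in this order (a step that is already met when the one before it is completed fails the run):
1. the pack stands right down in the bay, at rest and let go (x of pack_center in the frame of bay_floor between -0.008 and 0.008 m and y of pack_center in the frame of bay_floor between -0.008 and 0.008 m and z of pack_center in the frame of bay_floor between 0.026 and 0.034 m and angle between the x axis of pack_center and the x axis of bay_floor, either way round below 0.2 rad and angle between pack_center's own z axis and vertical below 0.1 rad and contact force between the fingers and pack below 0.3 N and linear speed of pack below 0.03 m/s), for 0.3 s.
2. the lever rests in the third notch (value of joint gear_lever between 0.34 and 0.46 rad and velocity of joint gear_lever between -0.05 and 0.05 rad/s), for 0.2 s.
3. the lever rests in the fourth notch (value of joint gear_lever between 0.54 and 0.66 rad and velocity of joint gear_lever between -0.05 and 0.05 rad/s), for 0.2 s.
At the end, for the whole second after the job is handed in: The pack stands upright and at rest on the bay's floor (centre within 8 mm of the bay's centre along and across, within 4 mm of its seated height, turned less than 0.2 rad, tilted less than 0.1 rad), and the gear lever rests in the fourth notch (0.6 within 0.06 rad), both let go (all of step 3 and x of pack_center in the frame of bay_floor between -0.008 and 0.008 m and y of pack_center in the frame of bay_floor between -0.008 and 0.008 m and z of pack_center in the frame of bay_floor between 0.026 and 0.034 m and angle between the x axis of pack_center and the x axis of bay_floor, either way round below 0.2 rad and angle between pack_center's own z axis and vertical below 0.1 rad and linear speed of pack below 0.03 m/s); the robot touches nothing.
It fails at once if the lever goes past the fourth notch (value of joint gear_lever above 0.71 rad).
It fails at once if one of the other loose things is shifted by more than 30 mm (distance of any of spare_gear, motor, tyre, screwdriver from where it was at the start of the episode above 0.03 m).
It also fails if it takes over 72 s, if anything falls off the work surface, if the arm or the gripper's body presses on something with over 40 N, if the wrist force passes 120 N, or if a joint passes its speed limit or range.

## Working session

There is one attempt and no reset: what is moved stays moved. The work goes in short steps, Python scripts to look and compute and a shell command to move; the robot and the scene stay as the last step left them, time stands still between calls to the robot, and variables do not carry over. Pictures are saved under pics/ and viewed, at most 10 in all, crops included, and the job is handed in when it is done.

```bash
ls; mkdir -p pics; cat > h.py <<'E'
import numpy as np, cv2
from rig import *
from scipy.spatial.transform import Rotation as R
def Rm(c):
    r=np.array(c["rotation"]); return r if r.shape==(3,3) else R.from_rotvec(r).as_matrix()
def cloud(d,c):
    v,u=np.mgrid[:384,:512]
    p=cv2.undistortPoints(np.stack([u,v],-1).reshape(-1,1,2).astype(float),np.array(c["mtx"]),np.array(c["dist_coeffs"])).reshape(384,512,2)
    P=np.dstack([p,np.ones((384,512))])*d[...,None]
    return P@Rm(c).T+np.array(c["position"])
def proj(X,c):
    r=Rm(c); X=np.atleast_2d(X); return cv2.projectPoints((X-np.array(c["position"]))@r,np.zeros(3),np.zeros(3),np.array(c["mtx"]),np.array(c["dist_coeffs"]))[0].reshape(-1,2)
E
python3 - <<'E'
from h import *
print(state()); 
for n in ["scene","top"]:
    c=calibration(n); im,d=capture(n); P=cloud(d,c); np.savez(n+".npz",im=im,d=d,P=P)
    cv2.imwrite(f"pics/{n}0.png",im[...,::-1]); print(n,c["position"],c["rotation"])
    for l in ["pack_center","dock","rig","lever_peg","gear_lever","spare_gear","motor","tyre","screwdriver"]:
        o=outline_of(l,n)
        for q in o[:2]:
            m=q["region"]&(d>0); X=P[m]
            print(l,round(q["score"],2),np.round(q["bbox"]),m.sum(),np.round(np.median(X,0),3) if len(X) else "",np.round(np.percentile(X[:,2],98),3) if len(X) else "")
a=np.hstack([cv2.imread("pics/scene0.png"),cv2.imread("pics/top0.png")]); cv2.imwrite("pics/both0.png",cv2.resize(a,(800,300),interpolation=cv2.INTER_AREA))
E
```

```text
pics
{'time': 0.0, 'joints': array([ 1.09259663e+00,  3.13412327e-01,  1.49844108e+00, -3.01280203e-06,
        1.33096964e+00, -2.23410394e-01]), 'joint_vel': array([-1.07310972e-05, -1.11524147e-03, -1.03597372e-03,  6.00493446e-04,
       -7.94107333e-04,  1.43657786e-03]), 'tau': array([ 2.46826268e-03, -4.02210581e+01, -2.52272433e+01,  6.95309811e-02,
        3.52067105e-02, -1.07071419e-04]), 'tool_pos': array([0.13221282, 0.50780183, 0.21697885]), 'orientation': array([-3.99085861e-01, -3.11571698e+00,  1.81632546e-03]), 'wrist_force': array([-0.07062577, -0.60573894,  0.5411257 ]), 'ft_torque': array([-0.01980375, -0.01951293, -0.02295191]), 'grip_force': 0.0, 'opening': 0.08815344416476609}
scene [ 1.11261503 -0.26136957  0.92545373] [-2.23108355 -1.34090032  0.42638612]
pack_center 0.77 [319. 150. 347. 182.] 628 [0.597 0.206 0.069] 0.075
dock 0.92 [308. 142. 356. 194.] 1012 [0.633 0.204 0.018] 0.083
rig 0.88 [ 90. 178. 230. 305.] 11710 [ 0.601 -0.216  0.054] 0.097
rig 0.55 [308. 141. 356. 197.] 1046 [0.631 0.204 0.018] 0.083
lever_peg 0.68 [168. 176. 201. 244.] 1174 [ 0.60
[... 419 characters left out ...]
 0.02 ] 0.027
top [0.4637585  0.01911836 0.862626  ] [-2.09358719  2.15643361 -0.19753831]
pack_center 0.98 [144. 191. 172. 225.] 789 [0.594 0.217 0.073] 0.076
dock 0.62 [141. 186. 180. 236.] 856 [0.574 0.202 0.016] 0.085
rig 0.94 [295. 152. 428. 276.] 13082 [ 0.564 -0.199  0.066] 0.099
lever_peg 0.61 [320. 171. 361. 230.] 1311 [ 0.602 -0.153  0.094] 0.137
gear_lever 0.75 [319. 174. 359. 227.] 1252 [ 0.603 -0.153  0.094] 0.137
spare_gear 0.74 [268. 252. 288. 273.] 272 [ 0.472 -0.025  0.013] 0.016
motor 0.64 [295. 115. 318. 140.] 434 [ 0.762 -0.108  0.037] 0.051
tyre 0.8 [183. 122. 209. 150.] 566 [0.761 0.143 0.025] 0.029
screwdriver 0.61 [253. 156. 271. 218.] 494 [ 0.614 -0.001  0.024] 0.029
```

View pics/top0.png

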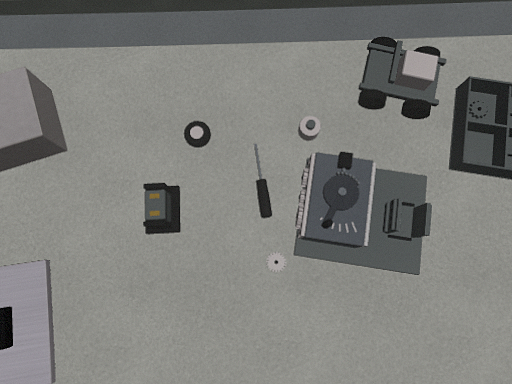

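View pics/scene0.png

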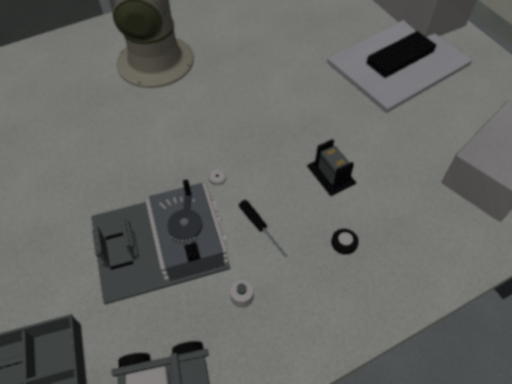

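The top view shows the dock with the pack at about (160,208) and the rig at (365,215). The gearbox is on the left, the bay is on the right at about (400,219), and the lever peg is at (327,224). The scene view agrees. Next I'll work out the poses from depth.

```bash
cat > m.py <<'E'
from h import *
def rect(Q):
    (cx,cy),(w,h),a=cv2.minAreaRect((Q[:,:2]*1000).astype(np.float32)); return np.round([cx,cy,w,h,a],1)
def band(P,box,z0,z1):
    x0,x1,y0,y1=box; m=(P[...,0]>x0)&(P[...,0]<x1)&(P[...,1]>y0)&(P[...,1]<y1)&(P[...,2]>z0)&(P[...,2]<z1)
    n,l,s,_=cv2.connectedComponentsWithStats(m.astype(np.uint8),connectivity=4)
    return [P[l==i] for i in sorted(range(1,n),key=lambda i:-s[i,4])[:4] if s[i,4]>8]
E
python3 - <<'E'
from m import *
for n in ["scene","top"]:
    P=np.load(n+".npz")["P"]; g=P[(P[...,2]<.006)&(P[...,0]>.3)&(P[...,0]<.7)&(abs(P[...,1])<.3)]; print(n,"bench z",np.median(g[:,2]))
    for nm,box,z0,z1 in [("packtop",(.52,.68,.13,.27),.066,.078),("dockcheek",(.52,.68,.13,.27),.079,.09),("dock base",(.5,.7,.13,.27),.008,.02),
        ("deck",(.4,.75,-.4,-.04),.074,.088),("baycheek",(.4,.75,-.4,-.22),.075,.09),("base",(.4,.75,-.42,-.04),.007,.017),("peg",(.4,.75,-.3,-.04),.120,.145),("hub/lever",(.4,.75,-.3,-.04),.088,.1)]:
        for Q in band(P,box,z0,z1)[:2]: print(nm,len(Q),rect(Q),np.round(np.median(Q,0),4))
E
```

```text
scene bench z -0.0005391024495545738
packtop 476 [596.6 221.5  89.2  44.9   1.1] [0.5963 0.2197 0.0713]
dockcheek 64 [6.354e+02 2.213e+02 1.070e+01 4.310e+01 2.000e-01] [0.6351 0.2211 0.081 ]
dockcheek 61 [558.2 220.   11.2  41.8   2.1] [0.5572 0.2194 0.0813]
dock base 470 [595.9 219.3 107.4  75.8   2.5] [0.6169 0.1973 0.0118]
deck 3313 [ 598.7 -156.3  135.6  184.7   79.8] [ 0.6044 -0.1563  0.0791]
deck 146 [ 550.4 -329.8   13.3   66.4   79.5] [ 0.5524 -0.3279  0.0808]
baycheek 137 [ 550.6 -329.2   12.4   66.2   80.9] [ 0.5531 -0.3276  0.081 ]
baycheek 128 [ 561.  -272.    10.3   66.    79.3] [ 0.563  -0.2729  0.0809]
base 4705 [ 571.1 -217.1  269.   222.8   79.4] [ 0.5917 -0.2842  0.0112]
base 21 [472.8 -43.2   5.3  25.1  89.1] [ 0.4724 -0.0426  0.0098]
peg 56 [ 543.3 -121.5   13.3   12.9   74.1] [ 0.5452 -0.1216  0.1334]
hub/lever 1196 [ 615.3 -159.    70.5  152.7   80.7] [ 0.615  -0.1615  0.0919]
top bench z 0.0015035291834367692
packtop 643 [596.9 222.6  65.   40.9   1.8] [0.5956 0.2217 0.0732]
packtop 12 [5.512e+02 2.159e+02 4.000e-01 2.050e+01 9.000e-01] [0.5511 0.2161 0.0722]
dockcheek 110 [555.9 221.1  10.   44.    1.9] [0.5558 0.2215 0.0831]
dockcheek 106 [633.6 223.2  10.6  43.5   2. ] [0.6334 0.2217 0.0833]
dock base 556 [594.3 222.1 103.8  75.4   1.1] [0.5802 0.1964 0.0134]
deck 4318 [ 596.1 -155.4  138.1  179.7   79.4] [ 0.5787 -0.149   0.0812]
deck 257 [ 559.9 -269.2   15.5   64.9   78.7] [ 0.5592 -0.2696  0.0815]
baycheek 228 [ 559.8 -269.6   15.4   65.1   77.7] [ 0.5598 -0.2701  0.0821]
baycheek 205 [ 548.4 -330.4   14.6   65.5   78.5] [ 0.5482 -0.3278  0.0826]
base 5437 [ 570.  -216.4  271.5  220.3   79.4] [ 0.5104 -0.2691  0.0136]
base 16 [ 746.7 -108.2   21.1    3.3   85.5] [ 0.7461 -0.1078  0.012 ]
peg 53 [ 540.6 -119.4   13.1   12.1   55.8] [ 0.5401 -0.1185  0.1367]
hub/lever 1261 [ 617.5 -157.4   71.9  142.5   86.4] [ 0.6101 -0.1577  0.0937]
```

The numbers hold up:
- **Dock:** centre (0.596, 0.2215), yaw 1.7°.
- **Rig:** centre (0.5705, -0.217), yaw -10.5°.
- **Bay:** centre (0.555, -0.300).
- **Hinge:** (0.607, -0.1575).
- **Peg:** radius 75 mm (matches the spec), angle about 0.17, so the second notch.

Now I'll move over the dock.

```bash
cat > to.py <<'E'
# usage: to.py x y z psi_deg : turn about tool z needed, then shift (cm) in tool axes as they stand AFTER the turn; also before
import sys; from h import *
x,y,z,psi=map(float,sys.argv[1:5]); s=state(); M=R.from_rotvec(s["orientation"]).as_matrix()
cur=np.degrees(np.arctan2(M[1,1],M[0,1])); t=-((psi-cur+180)%360-180)
D=np.array([x,y,z])-s["tool_pos"]; M2=M@R.from_euler("z",t,degrees=True).as_matrix()
print("t",round(s["time"],2),"pos",np.round(s["tool_pos"],4),"psi",round(cur,2),"tilt",np.round(M[:2,2],4),"turn",round(t,2),"after",np.round(M2.T@D*100,2),"before",np.round(M.T@D*100,2),"F",np.round(s["wrist_force"],1),"open",round(s["opening"],4),"grip",s["grip_force"])
E
python3 -m pendant '0 0 0 0 0 -8.15 1;0 0 0 0 0 -8.15 1;-4.13 -2.73 0 0 0 0 1;-4.13 -2.73 0 0 0 0 1;-4.13 -2.73 0 0 0 0 1;-4.13 -2.73 0 0 0 0 1;-4.13 -2.73 0 0 0 0 1;-4.13 -2.73 0 0 0 0 1;-4.13 -2.73 0 0 0 0 1;-4.13 -2.73 0 0 0 0 1;-4.13 -2.73 0 0 0 0 1;-4.13 -2.73 0 0 0 0 1;-4.13 -2.73 0 0 0 0 1;0 0 0 0 0 0 1;0 0 0 0 0 0 1'; python3 to.py .596 .2215 .031 91.7
python3 - <<'E'
from m import *
c=calibration("wrist"); im,d=capture("wrist"); P=cloud(d,c); cv2.imwrite("pics/w1.png",im[...,::-1])
for nm,z0,z1 in [("packtop",.066,.078),("cheek",.079,.09)]:
    for Q in band(P,(.52,.68,.13,.3),z0,z1)[:3]: print(nm,len(Q),rect(Q),np.round(np.median(Q,0),4))
E
```

```text
time: 2.88
tool_pos: [0.5949, 0.2217, 0.2174]
orientation: [0.047, -3.141, -0.0]
wrist_force: [0.1, 0.9, -0.1]
opening: 0.088
grip_force: 0.0
t 2.88 pos [0.5949 0.2217 0.2174] psi 91.71 tilt [-0.0006  0.0001] turn 0.01 after [-0.12 -0.03 18.64] before [-0.12 -0.03 18.64] F [ 0.1  0.9 -0.1] open 0.088 grip 0.0
packtop 2725 [598.2 223.1  66.3  43.9   0.8] [0.5962 0.2239 0.0723]
packtop 43 [5.518e+02 2.153e+02 3.000e-01 2.770e+01 1.200e+00] [0.5518 0.2179 0.0689]
packtop 17 [5.514e+02 2.369e+02 1.170e+01 5.000e-01 8.900e+01] [0.5514 0.2367 0.0764]
cheek 510 [5.568e+02 2.219e+02 1.020e+01 4.300e+01 4.000e-01] [0.5566 0.2219 0.0821]
cheek 434 [634.  223.6  10.1  42.9   1.9] [0.6338 0.2233 0.0822]
```

```bash
python3 -m pendant '-0.1 0.05 5 0 0 0 1;0 0 5 0 0 0 1;0 0 4 0 0 0 1;0 0 2.6 0 0 0 1;0 0 1.5 0 0 0 1;0 0 0.5 0 0 0 1;0 0 0 0 0 0 1;0 0 0 0 0 0 0;0 0 0 0 0 0 0;0 0 0 0 0 0 0;0 0 0 0 0 0 0;0 0 0 0 0 0 0'; python3 to.py .4558 .2175 .12 91.7
```

```text
time: 4.42
tool_pos: [0.5965, 0.2225, 0.0319]
orientation: [-0.046, 3.141, 0.002]
wrist_force: [0.5, 1.7, 0.4]
opening: 0.0421
grip_force: 29.8
t 4.42 pos [0.5965 0.2225 0.0319] psi 91.7 tilt [0.0007 0.0012] turn -0.0 after [14.07 -0.07 -8.82] before [14.07 -0.07 -8.82] F [0.5 1.7 0.4] open 0.0421 grip 29.84443310648203
```

```bash
python3 -m pendant '0 0 -1 0 0 0 0;0 0 -2 0 0 0 0;0 0 -3.5 0 0 0 0;0 0 -3.5 0 0 0 0;3 0 0 0 0 0 0;4 0 0 0 0 0 0;4 0 0 0 0 0 0;3 0 0 0 0 0 0;0 0 4 0 0 0 0;0 0 4 0 0 0 0;0 0 2 0 0 0 0;0 0 0.7 0 0 0 0;0 0 0.2 0 0 0 0;0 0 0 0 0 0 0'; python3 to.py .4558 .2175 .0205 91.7
```

```text
time: 6.18
tool_pos: [0.4569, 0.2178, 0.0233]
orientation: [-0.047, 3.14, 0.0]
wrist_force: [0.1, -0.1, -5.0]
opening: 0.0419
grip_force: 29.8
t 6.17 pos [0.4569 0.2178 0.0233] psi 91.7 tilt [0.0013 0.0002] turn 0.0 after [ 0.11 -0.03  0.28] before [ 0.11 -0.03  0.28] F [ 0.1 -0.1 -5. ] open 0.0419 grip 29.838000386953354
```

```bash
python3 -m pendant '0 0 0.15 0 0 0 0;0 0 0.1 0 0 0 0;0 0 0 0 0 0 0'; python3 -m pendant '0 0 0.05 0 0 0 0;0 0 0 0 0 0 0'
```

```text
time: 6.55
tool_pos: [0.4564, 0.2178, 0.0201]
orientation: [-0.047, 3.141, -0.0]
wrist_force: [0.2, 0.1, -3.9]
opening: 0.0419
grip_force: 29.8
time: 6.8
tool_pos: [0.4564, 0.2178, 0.0198]
orientation: [-0.047, 3.141, 0.0]
wrist_force: [-1.4, -0.2, 0.1]
opening: 0.0417
grip_force: 29.8
```

```bash
python3 -m pendant '0 0 0 0 0 0 1;0 0 0 0 0 0 1;0 0 0 0 0 0 1;0 0 -1 0 0 0 1;0 0 -4 0 0 0 1;0 0 -4 0 0 0 1;0 0 -1 0 0 9 1;0 0 0 0 0 9 1;0 0 0 0 0 9 1;0 0 0 0 0 9 1;0 0 0 0 0 9 1;0 0 0 0 0 9 1;0 0 0 0 0 9 1;0 0 0 0 0 9 1;0 0 0 0 0 9 1;0 0 0 0 0 9 1;0 0 0 0 0 0 1'; python3 to.py .4564 .2178 .021 1.7
python3 - <<'E'
from m import *
for n in ("wrist",):
    c=calibration(n); im,d=capture(n); P=cloud(d,c); cv2.imwrite("pics/w2.png",im[...,::-1])
    for Q in band(P,(.38,.53,.13,.3),.05,.07)[:2]: print(n,len(Q),rect(Q),np.round(np.median(Q,0),4))
E
```

```text
time: 8.93
tool_pos: [0.4565, 0.2177, 0.1201]
orientation: [2.186, 2.255, 0.001]
wrist_force: [0.4, 0.7, -0.1]
opening: 0.0885
grip_force: 0.0
t 8.93 pos [0.4565 0.2177 0.1201] psi 1.78 tilt [0.0006 0.0001] turn 0.08 after [ 0.   -0.01  9.91] before [ 0.   -0.01  9.91] F [ 0.4  0.7 -0.1] open 0.0885 grip 0.0
wrist 4676 [457.  218.6  61.9  42.5   1.5] [0.457  0.2209 0.0603]
```

Pack measures 61.9 x 42.5 mm, upright, at the expected spot. I'll regrip it by the ends and lift.

```bash
python3 -m pendant '0 0.05 4 0 0 0 1;0 0 4 0 0 0 1;0 0 1.4 0 0 0 1;0 0 0.5 0 0 0 1;0 0 0 0 0 0 1;0 0 0 0 0 0 0;0 0 0 0 0 0 0;0 0 0 0 0 0 0;0 0 0 0 0 0 0;0 0 -1 0 0 0 0;0 0 -4 0 0 0 0;0 0 -5 0 0 0 0;0 0 -5 0 0 0 0;0 0 -3.5 0 0 0 0;0 0 0 0 0 0 0'; python3 to.py .555 -.3003 .2 -10.5
```

```text
time: 10.85
tool_pos: [0.4576, 0.2179, 0.2073]
orientation: [2.186, 2.253, 0.006]
wrist_force: [0.3, -0.1, -4.1]
opening: 0.0615
grip_force: 30.0
t 10.85 pos [0.4576 0.2179 0.2073] psi 1.71 tilt [0.0041 0.0009] turn 12.21 after [-49.18  19.02   0.73] before [-52.09   8.19   0.73] F [ 0.3 -0.1 -4.1] open 0.0615 grip 29.984227339737117
```

```bash
python3 -m pendant '-2.5 0.39 0 0 0 0 0;-4.72 0.74 0 0 0 0 0;-4.72 0.74 0 0 0 0 0;-4.72 0.74 0 0 0 0 0;-4.72 0.74 0 0 0 0 0;-4.72 0.74 0 0 0 0 0;-4.72 0.74 0 0 0 0 0;-4.72 0.74 0 0 0 0 0;-4.72 0.74 0 0 0 0 0;-4.72 0.74 0 0 0 0 0;-4.72 0.74 0 0 0 0 0;-2.5 0.39 0 0 0 0 0;0 0 0 0 0 6.1 0;0 0 0 0 0 6.1 0;0 0 0 0 0 0 0'; python3 to.py .555 -.3003 .12 -10.5
python3 - <<'E'
from m import *
for n in ("wrist","top"):
    c=calibration(n); im,d=capture(n); P=cloud(d,c); cv2.imwrite(f"pics/{n}3.png",im[...,::-1])
    for z0,z1 in [(.077,.088)]:
        for Q in band(P,(.4,.75,-.4,-.23),z0,z1)[:2]: print(n,len(Q),rect(Q),np.round(np.median(Q,0),4))
E
```

```text
time: 12.72
tool_pos: [0.5536, -0.3012, 0.203]
orientation: [-2.412, -2.008, 0.001]
wrist_force: [-0.5, -0.2, -4.2]
opening: 0.062
grip_force: 30.0
t 12.72 pos [ 0.5536 -0.3012  0.203 ] psi -10.45 tilt [-0.003   0.0024] turn 0.05 after [0.1  0.15 8.3 ] before [0.1  0.15 8.3 ] F [-0.5 -0.2 -4.2] open 0.062 grip 29.98479215428233
wrist 674 [ 560.9 -271.     7.7   65.3   79.2] [ 0.5606 -0.2709  0.0823]
top 161 [ 559.  -272.2    9.6   64.4   78.7] [ 0.5577 -0.2714  0.0833]
top 55 [ 529.8 -326.    12.5   27.9   75.7] [ 0.5262 -0.3229  0.0828]
```

View pics/wrist3.png

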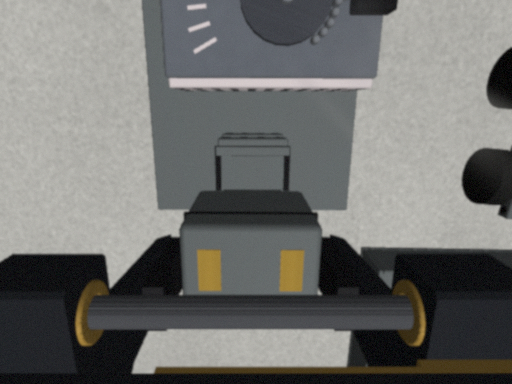

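The wrist picture shows the pack level in the fingers with its contacts at (208,270) and (291,270). The near bay cheek is at about (253,145), and its long sides run parallel to the pack. The bay centre comes out near (0.555, -0.2998), so I'll correct for that and lower the pack.

```bash
python3 -m pendant '0.18 0.14 3 0 0 0 0;0 0 4 0 0 0 0;0 0 2 0 0 0 0;0 0 0 0 0 0 0;0 0 0 0 0 0 0'; python3 to.py .5553 -.2997 .033 -10.5
python3 - <<'E'
from m import *
n="wrist"; c=calibration(n); im,d=capture(n); P=cloud(d,c); cv2.imwrite(f"pics/w4.png",im[...,::-1]); np.savez("w4.npz",P=P)
s=state()["tool_pos"]
for z0,z1 in [(.077,.09),(s[2]+.03,s[2]+.05)]:
    for Q in band(P,(.45,.65,-.4,-.23),z0,z1)[:2]: print(n,len(Q),rect(Q),np.round(np.median(Q,0),4))
E
```

```text
time: 13.45
tool_pos: [0.5563, -0.3003, 0.1165]
orientation: [2.413, 2.009, 0.001]
wrist_force: [-1.4, -0.7, -3.7]
opening: 0.0616
grip_force: 30.0
t 13.45 pos [ 0.5563 -0.3003  0.1165] psi -10.45 tilt [ 0.0012 -0.0009] turn 0.05 after [ 0.05 -0.12  8.35] before [ 0.05 -0.12  8.35] F [-1.4 -0.7 -3.7] open 0.0616 grip 29.984165313653648
wrist 1437 [ 560.8 -271.3    8.6   66.1   79.3] [ 0.561  -0.2709  0.0822]
wrist 12886 [ 556.4 -295.7   35.3   92.9   79.7] [ 0.5573 -0.2938  0.156 ]
```

View pics/w4.png

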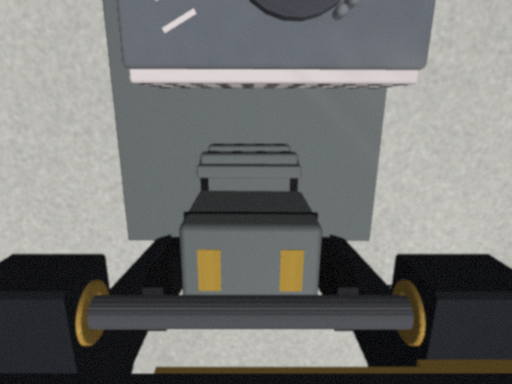

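The pack is now just above the bay. Its front face shows at rows 192-213 and the cheek at rows 145-178. I'll measure the gap between them in this one cloud.

```bash
python3 - <<'E'
from m import *
P=np.load("w4.npz")["P"]; uy=np.array([np.sin(np.radians(10.55)),np.cos(np.radians(10.55)),0]); ux=np.array([uy[1],-uy[0],0])
for r in (194,198,202,206,209,212,216,222): print(r,[np.round([P[r,c]@ux*1000,P[r,c]@uy*1000,P[r,c,2]*1000],1).tolist() for c in (215,250,290)])
for r in range(150,180,4): print(r,np.round([P[r,250]@uy*1000,P[r,250,2]*1000],1))
Q=band(P,(.45,.65,-.4,-.23),.077,.09)[0]; print("cheek y",np.percentile(Q@uy,[2,50,98]),"x",np.percentile(Q@ux,[1,99]))
m=np.zeros((384,512),bool); m[235:290,170:335]=1; Q=P[m]; Q=Q[(abs(Q[:,2]-np.median(P[250:280,230:270,2]))<.004)]; print("packtop x",np.percentile(Q@ux,[1,99]),Q[:,2].mean())
E
```

```text
194 [[581.9, -171.7, 108.2], [601.6, -171.8, 108.1], [624.4, -172.3, 106.3]]
198 [[582.8, -171.6, 116.6], [601.6, -172.1, 115.1], [623.3, -172.2, 114.8]]
202 [[583.4, -171.9, 123.1], [601.6, -171.9, 123.1], [622.5, -172.3, 121.9]]
206 [[584.1, -171.9, 129.9], [601.6, -171.9, 129.9], [621.7, -172.2, 128.8]]
209 [[584.7, -171.6, 135.5], [601.6, -171.7, 135.2], [620.9, -171.9, 134.6]]
212 [[585.1, -171.7, 139.8], [601.5, -171.6, 140.0], [620.3, -171.7, 139.9]]
216 [[585.8, -171.5, 146.0], [601.5, -171.9, 144.8], [619.8, -172.0, 144.4]]
222 [[586.5, -171.7, 153.0], [601.5, -172.3, 151.6], [618.8, -172.0, 152.2]]
150 [-157.8   30.7]
154 [-154.6   72.6]
158 [-157.   74.]
162 [-159.5   74.5]
166 [-160.9   81.2]
170 [-163.    83.3]
174 [-165.8   82.3]
178 [-184.3   12.1]
cheek y [-0.16796693 -0.16348291 -0.15998108] x [0.5690132  0.63327012]
packtop x [0.57014002 0.6338044 ] 0.15611382195526932
```

The gap to the near cheek is 3.8 mm (ideal 3.5), and the pack is about 0.9 mm off along x. I'll insert it.

```bash
python3 -m pendant '0.03 -0.09 1 0 0 0 0;0 0 1.5 0 0 0 0;0 0 1.5 0 0 0 0;0 0 1 0 0 0 0;0 0 0 0 0 0 0'; python3 -m pendant '0 0 1 0 0 0 0;0 0 1 0 0 0 0;0 0 0.8 0 0 0 0;0 0 0.3 0 0 0 0;0 0 0 0 0 0 0'; python3 to.py .5553 -.2997 .0325 -10.5
```

```text
time: 14.12
tool_pos: [0.5547, -0.2993, 0.0645]
orientation: [-2.414, -2.008, 0.001]
wrist_force: [-0.1, 0.7, -3.1]
opening: 0.0615
grip_force: 30.0
time: 14.75
tool_pos: [0.555, -0.2996, 0.0344]
orientation: [-2.415, -2.009, 0.0]
wrist_force: [0.8, 0.1, -3.8]
opening: 0.0619
grip_force: 30.0
t 14.75 pos [ 0.555  -0.2996  0.0344] psi -10.5 tilt [-0.0001  0.0001] turn 0.0 after [-0.    0.03  0.19] before [-0.    0.03  0.19] F [ 0.8  0.1 -3.8] open 0.0619 grip 29.984255768358707
```

```bash
python3 -m pendant '0 0 0.1 0 0 0 0;0 0 0.05 0 0 0 0;0 0 0 0 0 0 0'; python3 -m pendant '0 0 0.08 0 0 0 0;0 0 0 0 0 0 0;0 0 0 0 0 0 0'
```

```text
time: 15.12
tool_pos: [0.5551, -0.2996, 0.0331]
orientation: [2.415, 2.009, 0.0]
wrist_force: [0.1, 0.6, -3.4]
opening: 0.062
grip_force: 30.0
time: 15.5
tool_pos: [0.5551, -0.2997, 0.0329]
orientation: [2.415, 2.009, -0.0]
wrist_force: [-3.8, 2.0, 6.5]
opening: 0.0619
grip_force: 30.0
```

```bash
python3 -m pendant '0 0 0 0 0 0 1;0 0 0 0 0 0 1;0 0 0 0 0 0 1;0 0 -1 0 0 0 1;0 0 -4 0 0 0 1;0 0 -5 0 0 0 1;0 0 -5 0 0 0 1;0 0 -3 0 0 0 1;0 0 0 0 0 0 1'
python3 - <<'E'
from m import *
uy=np.array([np.sin(np.radians(10.55)),np.cos(np.radians(10.55)),0]); ux=np.array([uy[1],-uy[0],0]); h=np.array([.607,-.1575,0])
for n in ("wrist","scene","top"):
    c=calibration(n); im,d=capture(n); P=cloud(d,c); cv2.imwrite(f"pics/{n}5.png",im[...,::-1])
    for nm,b,z0,z1 in [("pack",(.5,.61,-.325,-.275),.066,.076),("cheek",(.45,.65,-.4,-.23),.0785,.09),("peg",(.4,.75,-.3,-.04),.125,.145)]:
        for Q in band(P,b,z0,z1)[:2]:
            r=rect(Q); print(n,nm,len(Q),r,np.round(np.median(Q,0),4))
            if nm=="peg": v=np.array([r[0],r[1],0])/1000-h; print("angle",np.arctan2(v@uy,v@ux)-np.pi+.5,np.linalg.norm(v))
E
```

```text
time: 16.62
tool_pos: [0.5557, -0.3001, 0.2151]
orientation: [2.411, 2.006, 0.002]
wrist_force: [-0.2, -0.8, 0.1]
opening: 0.0883
grip_force: 0.0
wrist pack 2600 [ 556.  -298.6   42.5   62.    77.7] [ 0.5561 -0.2976  0.0723]
wrist pack 118 [ 540.  -321.2    1.    42.    80.2] [ 0.5396 -0.3212  0.0715]
wrist cheek 641 [ 561.1 -270.9    7.7   65.9   79.5] [ 0.5611 -0.2707  0.0822]
wrist cheek 560 [ 550.8 -326.8    7.7   65.6   79.1] [ 0.5505 -0.3265  0.0822]
scene pack 514 [ 555.9 -300.1   40.9   63.2   80.4] [ 0.5581 -0.2999  0.0712]
scene pack 11 [ 532.1 -320.     0.7   25.    78.7] [ 0.5326 -0.3198  0.0701]
scene cheek 113 [ 561.  -273.     7.9   66.8   79.1] [ 0.5624 -0.2731  0.0815]
scene cheek 110 [ 551.5 -327.4    8.6   66.1   79.3] [ 0.5513 -0.3275  0.0812]
scene peg 43 [ 542.6 -121.3   12.1   14.1   31.7] [ 0.5446 -0.1217  0.1349]
angle 0.1720377175151162 0.07387692467881972
top pack 615 [ 552.5 -302.9   48.    62.9   79.1] [ 0.5516 -0.3008  0.0734]
top cheek 162 [ 548.3 -329.3   11.9   64.8   79.9] [ 0.5493 -0.3273  0.0832]
top cheek 154 [ 558.9 -272.2    8.9   64.4   79. ] [ 0.5598 -0.2718  0.0833]
top peg 50 [ 540.4 -119.3   13.2   12.3   44.1] [ 0.5401 -0.1187  0.1368]
angle 0.16337061435900013 0.07677760090026256
```

View pics/wrist5.png

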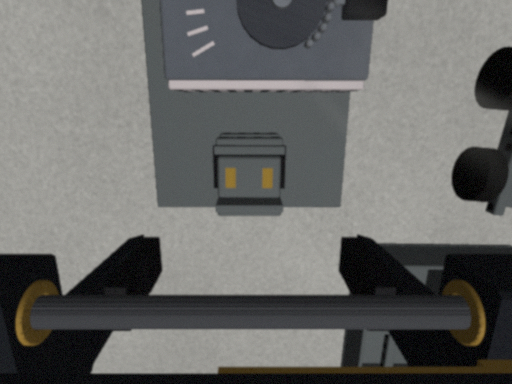

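The pack is down in the bay, with its contacts at (230,178) and (267,178). Its top is at z = 0.072 and it is centred between the cheeks to under 1 mm. Next I'll turn the gripper for the lever and hover over the peg.

```bash
python3 -m pendant '0 0 0 0 0 -8.44 1;0 0 0 0 0 -8.44 1;0 0 0 0 0 -8.44 1;0 0 0 0 0 -8.44 1;0 0 0 0 0 -8.44 1;0 0 0 0 0 -8.44 1;0 0 0 0 0 -8.44 1;0 0 0 0 0 -8.44 1;0 0 0 0 0 -8.44 1;0 0 0 0 0 -8.44 1;0 0 0 0 0 0 1'; python3 to.py .5416 -.1211 .215 73.9
```

```text
time: 18.15
tool_pos: [0.5547, -0.2993, 0.2108]
orientation: [-0.442, -3.108, -0.002]
wrist_force: [0.3, -0.8, -0.5]
opening: 0.0884
grip_force: 0.0
t 18.15 pos [ 0.5547 -0.2993  0.2108] psi 73.83 tilt [-0.0018  0.0015] turn -0.07 after [ 6.2  16.76 -0.39] before [ 6.23 16.75 -0.39] F [ 0.3 -0.8 -0.5] open 0.0884 grip 0.0
```

```bash
python3 -m pendant '1.24 3.35 -0.1 0 0 0 1;1.24 3.35 -0.1 0 0 0 1;1.24 3.35 -0.1 0 0 0 1;1.24 3.35 0 0 0 0 1;1.24 3.35 0 0 0 0 1;0 0 0 0 0 0 1;0 0 0 0 0 0 1'; python3 to.py .5416 -.1211 .108 73.9
python3 - <<'E'
from m import *
n="wrist"; c=calibration(n); im,d=capture(n); P=cloud(d,c); cv2.imwrite("pics/w6.png",im[...,::-1])
for nm,z0,z1 in [("peg",.125,.142),("hub",.0935,.102),("hub2",.088,.102)]:
    for Q in band(P,(.45,.7,-.25,-.05),z0,z1)[:2]:
        print(nm,len(Q),rect(Q),np.round(np.median(Q,0),4), np.round(cv2.minEnclosingCircle((Q[:,:2]*1000).astype(np.float32))[0],1))
E
```

```text
time: 19.02
tool_pos: [0.5419, -0.1221, 0.2149]
orientation: [-0.443, -3.11, 0.0]
wrist_force: [0.6, -0.5, -0.0]
opening: 0.0882
grip_force: 0.0
t 19.02 pos [ 0.5419 -0.1221  0.2149] psi 73.79 tilt [-0.0005 -0.    ] turn -0.11 after [ 0.05  0.09 10.69] before [ 0.05  0.09 10.69] F [ 0.6 -0.5 -0. ] open 0.0882 grip 0.0
peg 272 [ 541.7 -119.5   12.8   13.5   74.6] [ 0.5405 -0.1193  0.136 ] [ 541.6 -119.8]
hub 243 [ 607.  -156.4   14.8   16.    75.9] [ 0.6058 -0.1559  0.1003] [ 607.  -156.5]
hub 45 [ 686.5 -171.6   24.6    4.6   79.9] [ 0.6862 -0.1743  0.0985] [ 686.9 -171.7]
hub2 4470 [ 601.9 -148.4   72.6  105.3   36.4] [ 0.6042 -0.1545  0.0925] [ 596.4 -146. ]
hub2 50 [ 537.9 -118.2   13.8    5.4   71.2] [ 0.5358 -0.1186  0.0951] [ 539.9 -118.9]
```

View pics/w6.png

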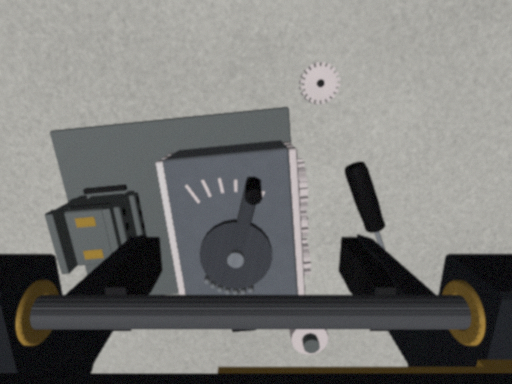

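The lever covers the second tick. Ticks 3 to 6 are free at x = 236, 222, 208 and 192, and the first tick shows at 262, so it starts in the second notch. The hub is at (0.607, -0.1565), with the peg 75.0 mm from it. I'll grip the peg.

```bash
python3 -m pendant '0.09 0.22 4 0 0 0 1;0 0 4 0 0 0 1;0 0 2 0 0 0 1;0 0 0.5 0 0 0 1;0 0 0 0 0 0 1;0 0 0 0 0 0 0;0 0 0 0 0 0 0;0 0 0 0 0 0 0;0 0 0 0 0 0 0;0 0 0 0 0 0 0;0 0 0 0 0 0 0;0 0 0 0 0 0 0'; python3 to.py .5351 -.1354 .110 73.9
```

```text
time: 20.58
tool_pos: [0.5417, -0.1191, 0.1102]
orientation: [-0.44, -3.111, 0.0]
wrist_force: [0.5, -0.3, -0.1]
opening: 0.0202
grip_force: 0.0
t 20.57 pos [ 0.5417 -0.1191  0.1102] psi 73.9 tilt [-0. -0.] turn 0.0 after [ 0.18 -1.75  0.02] before [ 0.18 -1.75  0.02] F [ 0.5 -0.3 -0.1] open 0.0202 grip 0.0
```

```bash
python3 -m pendant '0 0 0 0 0 0 0;0 0 0 0 0 0 0;0 0 0 0 0 0 0'; python3 to.py .5351 -.1354 .110 73.9
```

```text
time: 20.95
tool_pos: [0.5416, -0.1192, 0.1102]
orientation: [-0.44, -3.111, 0.0]
wrist_force: [-1.0, -1.4, -0.2]
opening: 0.0113
grip_force: 30.0
t 20.95 pos [ 0.5416 -0.1192  0.1102] psi 73.9 tilt [-0.     -0.0001] turn 0.0 after [ 0.18 -1.74  0.02] before [ 0.18 -1.74  0.02] F [-1.  -1.4 -0.2] open 0.0113 grip 30.000119805336
```

The opening reads 11.3 mm on a 14 mm peg, so I'll check that with a look.

```bash
python3 - <<'E'
from m import *
im,d=capture("wrist"); im2,_=capture("scene")
a=cv2.resize(im[150:384,100:400],None,fx=1.3,fy=1.3); b=cv2.resize(im2[130:270,110:250],(304,304),interpolation=cv2.INTER_CUBIC)
b=np.pad(b,((0,0),(0,0),(0,0))); cv2.imwrite("pics/g7.png",np.hstack([a,b])[...,::-1])
E
```

```text
(no output)
```

View pics/g7.png

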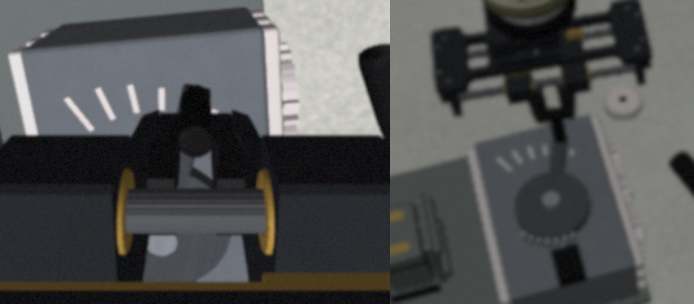

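The peg is between the fingers at about (195,140) in the left crop and is held. I'll move it one click, to 0.4.

```bash
python3 -m pendant '0.02 -0.2 0 0 0 0 0;0.02 -0.3 0 0 0 0 0;0.03 -0.3 0 0 0 0 0;0.03 -0.3 0 0 0 0 0;0.04 -0.3 0 0 0 0 0;0.04 -0.3 0 0 0 0 0;0 0 0 0 0 0 0;0 0 0 0 0 0 0'; python3 to.py .5351 -.1354 .110 73.9
```

```text
time: 22.05
tool_pos: [0.5347, -0.1346, 0.1101]
orientation: [-0.439, -3.109, -0.001]
wrist_force: [-4.3, 3.2, 2.3]
opening: 0.0119
grip_force: 30.0
t 22.05 pos [ 0.5347 -0.1346  0.1101] psi 73.92 tilt [-0.0014  0.0007] turn 0.02 after [-0.06 -0.07  0.01] before [-0.06 -0.07  0.01] F [-4.3  3.2  2.3] open 0.0119 grip 29.999700486660004
```

```bash
python3 -m pendant '0 0 0 0 0 0 0.5;0 0 0 0 0 0 0.5;0 0 0 0 0 0 0.5;0 0 0 0 0 0 0.5;0 0 -2 0 0 0 0.5;0 0 -4 0 0 0 0.5;0 0 -4 0 0 0 0.5;0 0 0 0 0 0 0.5;0 0 0 0 0 0 0.5'; python3 to.py .5351 -.1354 .110 73.9
cat > lev.py <<'E'
from m import *
uy=np.array([np.sin(np.radians(10.6)),np.cos(np.radians(10.6)),0]); ux=np.array([uy[1],-uy[0],0])
c=calibration("wrist"); im,d=capture("wrist"); P=cloud(d,c); cv2.imwrite(f"pics/lev{state()['time']:.1f}.png",im[...,::-1])
p=rect(band(P,(.45,.7,-.25,-.05),.125,.142)[0]); h=rect(band(P,(.59,.63,-.18,-.13),.0935,.102)[0]); print(p,h)
v=np.array([p[0]-h[0],p[1]-h[1],0]); print("lever",(np.arctan2(v@uy,v@ux)%(2*np.pi))-np.pi+.5,np.linalg.norm(v))
E
python3 lev.py
```

```text
time: 23.18
tool_pos: [0.5349, -0.1348, 0.2093]
orientation: [-0.44, -3.109, -0.001]
wrist_force: [0.0, -0.6, -0.4]
opening: 0.0442
grip_force: 0.0
t 23.18 pos [ 0.5349 -0.1348  0.2093] psi 73.9 tilt [-0.0011  0.0005] turn -0.0 after [-0.05 -0.05  9.93] before [-0.05 -0.05  9.93] F [ 0.  -0.6 -0.4] open 0.0442 grip 0.0
[ 534.9 -135.2   13.2   13.5    9. ] [ 606.8 -156.3   15.9   15.7    4.1]
lever 0.39955595929773935 74.93210259962014
```

The lever rests in the third notch at 0.3996. Now the second click.

```bash
python3 -m pendant '-0.01 -0.04 4 0 0 0 0.5;0 0 4 0 0 0 0.5;0 0 1.5 0 0 0 0.5;0 0 0.4 0 0 0 0.5;0 0 0 0 0 0 0.5;0 0 0 0 0 0 0;0 0 0 0 0 0 0;0 0 0 0 0 0 0;0 0 0 0 0 0 0;0 0 0 0 0 0 0;0 0 0 0 0 0 0'; python3 to.py .5323 -.1501 .110 73.9
```

```text
time: 24.6
tool_pos: [0.5353, -0.1352, 0.1114]
orientation: [0.44, 3.11, 0.0]
wrist_force: [-0.1, 2.5, 3.2]
opening: 0.0114
grip_force: 30.0
t 24.6 pos [ 0.5353 -0.1352  0.1114] psi 73.91 tilt [0.0003 0.0001] turn 0.01 after [-0.12 -1.51  0.14] before [-0.12 -1.51  0.14] F [-0.1  2.5  3.2] open 0.0114 grip 30.00053644180298
```

```bash
python3 -m pendant '-0.01 -0.2 0 0 0 0 0;-0.02 -0.3 0 0 0 0 0;-0.02 -0.3 0 0 0 0 0;-0.03 -0.3 0 0 0 0 0;-0.03 -0.25 0 0 0 0 0;-0.03 -0.13 0 0 0 0 0;0 0 0 0 0 0 0;0 0 0 0 0 0 0;0 0 0 0 0 0 0'; python3 to.py .5323 -.1501 .110 73.9
```

```text
time: 25.72
tool_pos: [0.5321, -0.1499, 0.1112]
orientation: [-0.44, -3.11, -0.0]
wrist_force: [-4.5, 4.0, 5.1]
opening: 0.0116
grip_force: 30.0
t 25.73 pos [ 0.5321 -0.1499  0.1112] psi 73.91 tilt [-0.0009  0.0003] turn 0.01 after [-0.03 -0.02  0.12] before [-0.03 -0.02  0.12] F [-4.5  4.   5.1] open 0.0116 grip 30.0022029876709
```

```bash
python3 -m pendant '0 0 0 0 0 0 0.5;0 0 0 0 0 0 0.5;0 0 0 0 0 0 0.5;0 0 0 0 0 0 0.5;0 0 -2 0 0 0 0.5;0 0 -4 0 0 0 0.5;0 0 -4 0 0 0 0.5;0 0 -1 0 0 0 0.5;0 0 0 0 0 0 0.5;0 0 0 0 0 0 0.5'; python3 lev.py; python3 - <<'E'
from m import *
im,d=capture("top"); P0=np.load("top.npz")["P"]; P=cloud(d,calibration("top")); im2,d2=capture("scene"); P2=cloud(d2,calibration("scene")); 
print(rect(band(P2,(.5,.61,-.325,-.275),.066,.076)[0]))
for l in ["spare_gear","motor","tyre","screwdriver"]:
    q=outline_of(l,"top"); print(l,[(round(a["score"],2),np.round(a["bbox"])) for a in q[:1]])
E
```

```text
time: 26.98
tool_pos: [0.5319, -0.1498, 0.2196]
orientation: [-0.44, -3.108, -0.001]
wrist_force: [0.6, -0.1, -0.1]
opening: 0.044
grip_force: 0.0
[ 532.5 -149.7   13.8   13.1    6.9] [ 607.2 -157.1   15.6   17.7   39.5]
lever 0.5862641376676185 75.06563794440174
[ 556.2 -299.9   40.9   63.4   78.4]
spare_gear [(0.67, array([267., 251., 288., 275.]))]
motor [(0.59, array([295., 116., 320., 140.]))]
tyre [(0.64, array([182., 123., 209., 149.]))]
screwdriver [(0.86, array([253., 142., 271., 217.]))]
```

The lever is in the fourth notch at about 0.59. The pack is seated, the other things haven't moved, and the arm is clear, so I'm handing in.

```bash
python3 -c "
from rig import *; print(finish_job())"
```

```text
the job is handed in; nothing more can be done
None
```

The battery pack is seated in the bay and let go, and the gear lever rested in the third notch before ending in the fourth (measured about 0.59 rad). The other things on the bench haven't moved, the arm is clear, and the job is handed in after about 27 s; no verdict was shown.

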